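Present the weighed ball over the customer's bin

ROBOT

A 6-joint arm with a two-finger parallel gripper is mounted at the origin on the work surface. World frame = base frame: x ahead of the robot, y to its left, z up, the work surface at z = 0. Lengths are in m, angles in rad, forces in N, time in s.
With the tool pointing down it reaches from about 0.325 to 0.925 m from the base axis. Payload 3.1 kg.
Tool frame: the origin (TCP) lies at the centre of the arm's flange, where the gripper is bolted on; the fingertips stand robot.tip_reach ahead of it and the grasp point (between the pads) lies 155 mm ahead of it (robot.tip_reach is the distance from the TCP to the fingertips, in m); y points along the fingers, z is the direction in which the jaws open and shut, and the axes are right-handed (so a half turn about y gives the same grasp; the last joint's range is limited). The gripper opens to 85 mm and grips with 20 to 120 N. Pads are 22 mm wide; open, the fingers measure 114 mm over their backs; the gripper's body (76 mm by 85 mm) begins 54 mm behind the grasp point. The pads swing forward as they close: fully open they stand 13 mm farther back than shut.
Start: joints at [1.031, 0.217, 1.613, -0, 1.311, -0.112], TCP at [0.259, 0.569, 0.405] pointing down, gripper open.
Joint ranges: [-2.75, 2.75], [-0.78, 2.1], [0.31, 2.55], [-1.13, 4.27], [0.13, 2.63], [-2.58, 2.58]. Speed limits (rad/s): [2.79, 2.79, 3.14, 3.14, 3.14, 3.14].

INTERFACE

Orientations are given as [roll, pitch, yaw] about the fixed x, y, z axes, in that order (R = Rz(yaw) Ry(pitch) Rx(roll)).
In Python, from plant import robot, eoat, ik, viewer, order, nets gives the robot as it stands. The module is installed in compiled form; this text tells all that it offers. Calls block until the motion is done:
- robot.reach(position, orientation): joint-space move of the TCP to a pose.
- robot.servo_line(position, orientation=None, v=0.15, stop_force=None): straight line of the TCP; orientation=None keeps the orientation; v is the mean speed in m/s. With stop_force (N) it stops when the force on the tool has changed by that much, and returns True; else False.
- robot.move_joints(angles): joint-space move.
- eoat.grip(opening, newtons=None): finger opening in m; newtons is the grip in N (None keeps the last); returns when the fingers have stopped.
- robot.hold(seconds).
- ik(position, orientation): joint angles nearest the present ones, or None.
- viewer.snapshot(name): name is "scene" or "top"; returns the picture (400x640x3 uint8, red, green, blue); there is no depth.
- viewer.calibration(name): a dict with "mtx" (3x3 intrinsics, pixels), "rvec" (rotation vector, rad) and "tvec" (3), from world to camera coordinates, as OpenCV has them. Camera axes: x right, y down, z forward; pixel columns grow to the right and rows downward; lengths in m; the calibration is good to about 2 mm. A picture is of the moment at which its call begins. calibration takes no time and is no camera call.
A pose or a line that the arm cannot do raises robot.Unreachable and nothing moves.
- order.finish_job(): hands the job in, once; it reports no verdict.
Trained networks look in the newest picture that a camera, given by its name, has taken for a name from the list of things; names that differ only in an ending like _2 or _b are one class to them, and where a whole thing is asked for, a point or a joint stands for the part that bears it (a point fixed in the world has none). Each returns a list of dicts, best first, with "confidence" (0 to 1); they miss things now and then, are a little off and sometimes report something else, mostly with a low value. They report only what shows in the picture. A call takes as long as a camera call. They do not tell look-alikes from the thing itself.
- nets.look_for(name, camera): "at" ([column, row] in pixels, amid what is visible of it).
- nets.mark_of(name, camera): "at" ([column, row] in pixels: a listed point, or the origin of a listed thing).
Readings, each from a call of its own:
- robot.read_t(): time.
- robot.read_joint_pos(): joint angles.
- robot.read_dq(): joint speeds.
- robot.read_joint_torque(): joint torques, N m.
- robot.read_tcp_pos(): TCP position.
- robot.read_tcp_rot(): TCP orientation.
- robot.read_contact_force(): force on the tool from outside, world axes, zero at the start.
- robot.read_moment(): the same for the moment, N m.
- robot.read_grip_width(): finger opening in m.
Only numpy, scipy, OpenCV 4.12 (cv2) and the standard library are available. Lean on these libraries where they do the work, as an engineer would, in place of code of your own. Each camera call takes 0.05 s, during which the arm holds its last target.

TASK

Turn the red clamp knob on the counter scale a good quarter turn clockwise to swing its tongue clear of the weighing pan, then lift the pan by its black bridge handle, keeping it level and the loose ball in its middle throughout. Turn the pan a quarter turn so that its spout points square to the side where the green bin stands, and bring the spout over the middle of that bin, the pan's underside a few centimetres above the rim. Finish while still holding the pan there, still and level with the ball in its middle, and leave the other goods where they are.

Things in the scene. Friction and masses are not known exactly. Their poses are not given: they have to be found in the camera images.
- scale: White electronic counter scale, fixed; flat steel deck 235 x 245 mm, its top 60 mm above the table. Origin: on the table under the middle of the deck. +z up; +x from the keypad edge (robot's side) to the far edge; the two bins stand off its +y and -y sides. The pan stands on the middle of the deck.
- clamp (a joint): Angle of the red clamp (rad); knob, spindle and tongue turn as one about a vertical axis 95 mm from the deck's middle on the scale's -x side. Grows clockwise seen from above. At 0 the tongue points along the scale's +x, over the pan's rim, and blocks lifting; free above about 0.9; stop at 1.75. Starts at 0 to 0.3; light friction (0.06 N m); stays where left.
- clamp_grip (a point): Middle of the clamp's red bar grip, on the turning axis, 124 mm above the table. The bar is 38 mm long, 13 mm thick and 26 mm high; it lies along its own x, the direction in which the tongue points (tongue 46 mm long from the axis, 4 mm thick, at 29 mm above the deck).
- pan: Loose aluminium weighing pan (0.22 kg): shallow round dish 124 mm across, 24 mm high, on a flat foot 72 mm across; spout on its +x side, bridge handle over it along its y. Origin: centre of the foot's underside; +z up. Starts on the deck, its +x within 0.06 rad of the scale's +x. Dish slope about 5 degrees out to 30 mm radius, then 15.
- pan_grip (a point): Middle of the black bar of the pan's bridge handle, straight above the pan's centre and 76 mm above the pan's underside. The bar lies along the pan's y, is 14 mm thick (along the pan's x), 20 mm high and 131 mm long; its underside is about 35 mm above the top of the ball. Axes as the pan's.
- pan_spout (a point): Tip of the pan's open spout, 85 mm from the pan's centre along the pan's +x and 24 mm above the pan's underside. The spout is 36 mm wide.
- pan_middle (a point): Point in the middle of the dish where the ball's centre lies when the ball is centred: 18.5 mm above the pan's underside on the pan's axis. Blue rings of 12 and 30 mm radius are drawn around it on the dish.
- ball_center (a point): Centre of the loose brass-coloured metal ball, 25 mm across (about 65 g), which starts at rest in the middle of the pan and rolls freely.
- green_bin: The customer's green open bin, fixed, 110 x 110 mm and 60 mm high, walls 4 mm. Origin: centre of its underside on the table. It stands about 240 mm from the middle of the scale, off the scale's +y or -y side (changes from start to start), within 15 mm of square.
- yellow_bin: Yellow open bin of the same size (110 x 110 x 60 mm, fixed) on the other side of the scale. Origin: centre of its underside.
- weight: Brass check weight, 28 mm across and 36 mm high, standing loose on a far corner of the scale deck. Origin: centre of its underside. Leave it alone.
- blue_carton: Blue carton 70 x 110 x 50 mm beyond the scale. Origin: centre of its underside. Leave it alone.
- brown_carton: Brown carton 60 x 90 x 45 mm beyond the scale. Origin: centre of its underside. Leave it alone.
- spray_can: Spray can 56 mm across and 190 mm high, standing at the left of the counter. Origin: centre of its underside. Leave it alone.
- screwdriver: Screwdriver 200 mm long, orange handle, lying at the left. Leave it alone.
- tape: Roll of tape, 90 mm across and 30 mm high, lying at the right. Origin: centre of its underside. Leave it alone.
Things that resemble listed ones, but are neither listed nor needed, are in the scene too. Of the things that look like the yellow_bin, the larger one is meant. There is more than one size of the pan; the one meant has the size given above.

How it is judged:
By the outcome, as a careful person would: the job done as asked, in the order asked, and still so for the second after the job is handed in, while the arm keeps its last pose, push and grip.
It also fails if it takes over 58 s, if anything falls off the work surface, if the arm or the gripper's body presses on something with over 40 N, if the wrist force passes 120 N, or if a joint passes its speed limit or range.

## Working session

There is one attempt and no reset: what is moved stays moved. The work goes in short steps, each a Python script; the robot and the scene stay as the last script left them, time stands still between calls to the robot, and variables do not carry over. Pictures are saved under pics/ and viewed, and the job is handed in when it is done.

```bash
mkdir -p pics; ls; python3 - <<'E'
from plant import robot, eoat, ik, viewer, order, nets
import cv2
for n in ["scene","top"]:
    im=viewer.snapshot(n); cv2.imwrite(f"pics/{n}0.png",im[:,:,::-1])
    c=viewer.calibration(n); print(n,c)
    for k in ["clamp_grip","pan_grip","pan_spout","pan_middle","ball_center","green_bin","yellow_bin","scale","weight","pan"]:
        print(k,[(d["at"],round(d["confidence"],2)) for d in nets.mark_of(k,n)][:4])
print(robot.tip_reach,robot.read_t(),robot.read_tcp_pos(),robot.read_tcp_rot())
E
```

```text
pics
scene {'mtx': array([[404.00195155,   0.        , 320.44959406],
       [  0.        , 404.00195155, 204.96467974],
       [  0.        ,   0.        ,   1.        ]]), 'rvec': array([ 1.01174788,  2.38077014, -1.13977416]), 'tvec': array([ 0.40122325, -0.18054118,  1.62432975])}
clamp_grip [([362.1, 207.1], 0.58)]
pan_grip [([331.8, 213.4], 0.89), ([209.4, 178.0], 0.61)]
pan_spout [([215.8, 220.0], 0.81), ([308.3, 234.0], 0.6)]
pan_middle [([337.0, 227.2], 0.95), ([215.4, 198.7], 0.87), ([330.2, 249.3], 0.53)]
ball_center [([333.9, 230.6], 0.56)]
green_bin [([298.9, 202.1], 0.88)]
yellow_bin [([377.5, 302.0], 0.97), ([436.7, 281.0], 0.67)]
scale [([335.1, 247.1], 0.77)]
weight [([323.7, 263.4], 0.68)]
pan [([214.3, 207.1], 0.81), ([331.2, 231.3], 0.66)]
top {'mtx': array([[492.69055177,   0.        , 314.07417983],
       [  0.        , 492.69055177, 199.73298855],
       [  0.        ,   0.        ,   1.        ]]), 'rvec': array([ 2.11426143, -2.16540538,  0.15918662]), 'tvec': array([-0.01385216,  0.58132999,  1.87503671])}
clamp_grip [([279.0, 218.5], 0.64), ([285.7, 199.5], 0.34)]
pan_grip [([402.5, 156.0], 0.75), ([285.5, 195.7], 0.56)]
pan_spout [([292.8, 173.6], 0.94), ([374.4, 146.4], 0.61), ([271.2, 167.1], 0.56)]
pan_middle [([397.6, 165.2], 0.69), ([433.6, 231.1], 0.69), ([285.9, 196.0], 0.64)]
ball_center []
green_bin [([347.4, 211.9], 0.9), ([285.1, 195.2], 0.69)]
yellow_bin [([214.0, 227.5], 0.93), ([226.5, 189.0], 0.76), ([184.7, 262.6], 0.63), ([278.5, 153.5], 0.33)]
scale []
weight [([268.3, 169.4], 0.55)]
pan [([396.4, 160.6], 0.8), ([286.2, 200.3], 0.76), ([279.8, 221.2], 0.3), ([266.9, 166.4], 0.27)]
0.1734 1.1 [0.25927631 0.5687098  0.40471204] [-1.57077922e+00  1.56576679e-05 -4.27784503e-01]
```

```bash
python3 - <<'E'
import cv2
a=cv2.imread("pics/scene0.png");b=cv2.imread("pics/top0.png")
cv2.imwrite("pics/t_crop.png",cv2.resize(b[120:300,160:480],None,fx=2.5,fy=2.5,interpolation=3))
cv2.imwrite("pics/s_crop.png",cv2.resize(a[150:330,180:480],None,fx=2.6,fy=2.6,interpolation=3))
E
```

```text
(no output)
```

View pics/top0.png

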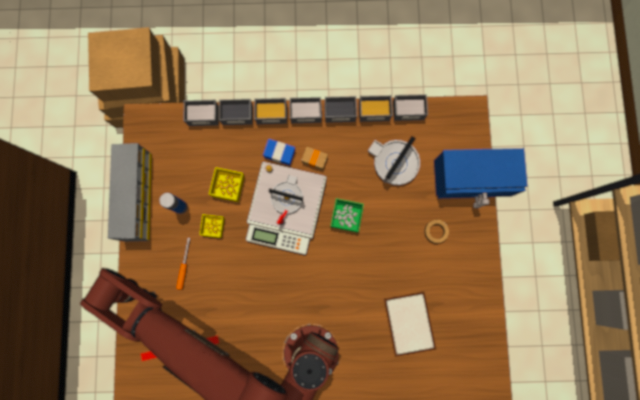

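View pics/scene0.png

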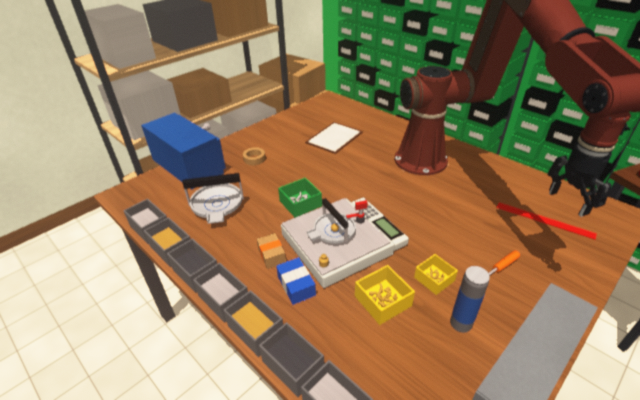

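View pics/t_crop.png

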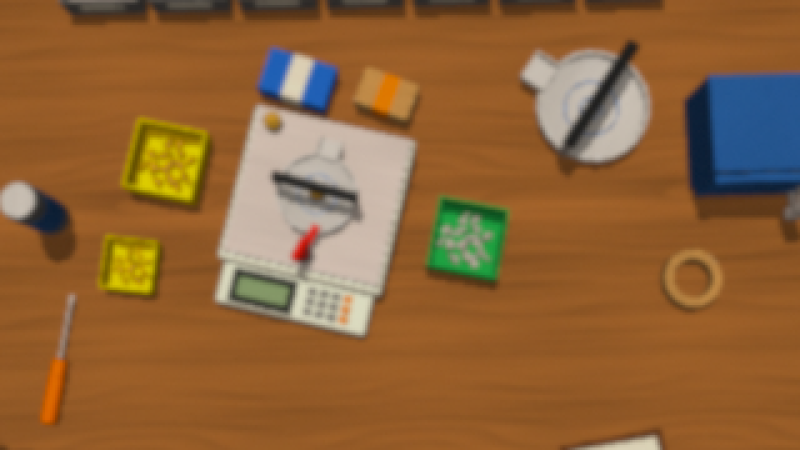

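View pics/s_crop.png

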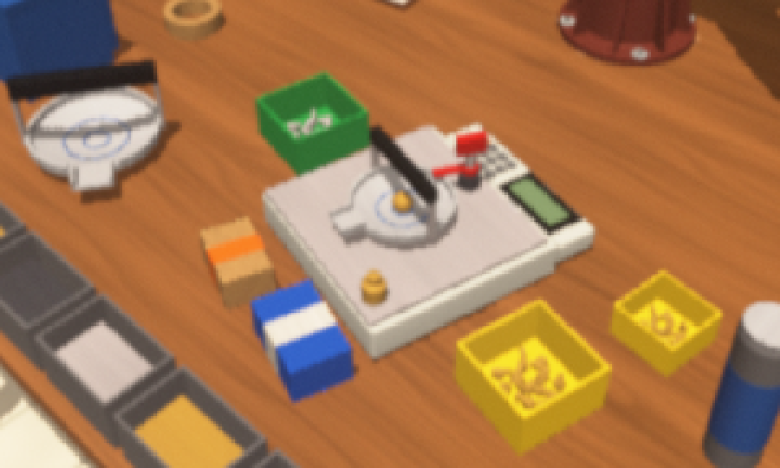

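```bash
python3 - <<'E'
import cv2
a=cv2.imread("pics/scene0.png");b=cv2.imread("pics/top0.png")
cv2.imwrite("pics/t_crop2.png",cv2.resize(b[155:255,240:340],None,fx=6,fy=6,interpolation=cv2.INTER_CUBIC))
cv2.imwrite("pics/s_crop2.png",cv2.resize(a[180:290,275:408],None,fx=5.4,fy=5.4,interpolation=cv2.INTER_CUBIC))
cv2.imwrite("pics/s_crop3.png",cv2.resize(a[175:225,272:330],None,fx=10,fy=10,interpolation=cv2.INTER_CUBIC))
E
```

```text
(no output)
```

View pics/t_crop2.png

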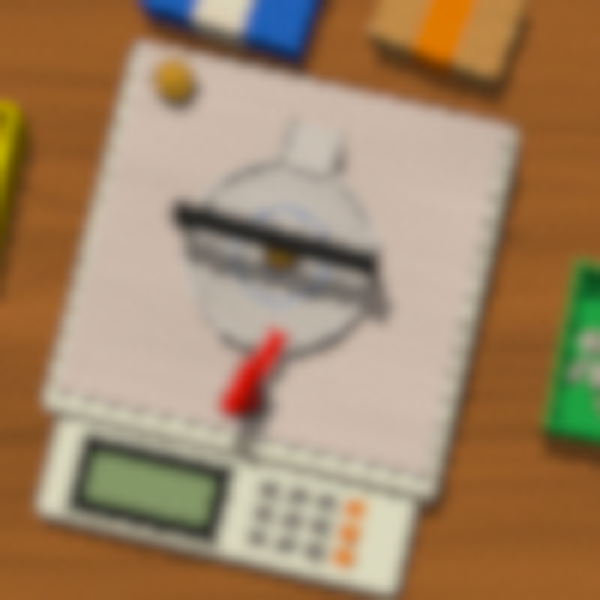

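View pics/s_crop2.png

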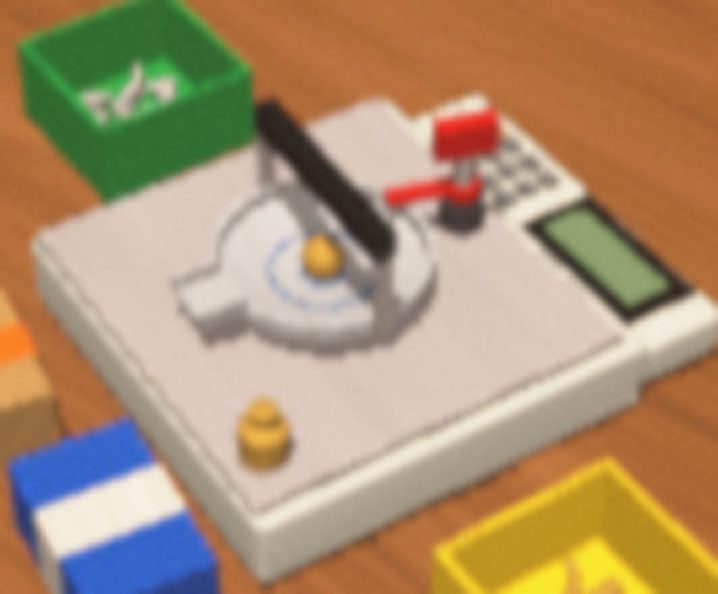

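View pics/s_crop3.png

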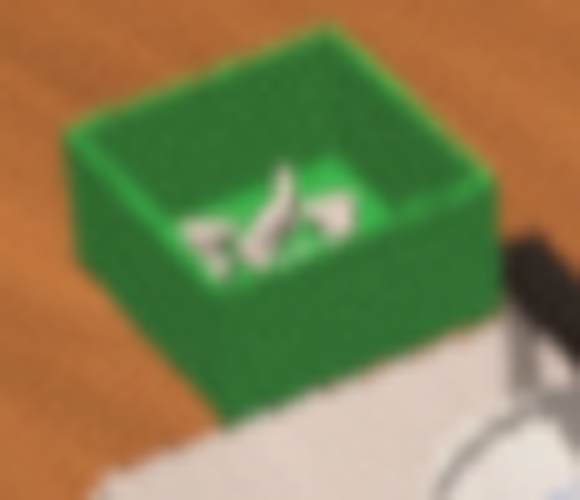

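```bash
cat > h.py <<'E'
import numpy as np, cv2
from plant import robot, eoat, ik, viewer, order, nets
from scipy.optimize import least_squares
C={n:viewer.calibration(n) for n in ("scene","top")}
def proj(n,P):
    c=C[n]; return cv2.projectPoints(np.atleast_2d(np.array(P,float)),c["rvec"],c["tvec"],c["mtx"],None)[0][:,0]
def campos(n): R=cv2.Rodrigues(C[n]["rvec"])[0]; return -R.T@C[n]["tvec"]
def plane(n,uv,z):
    c=C[n];R=cv2.Rodrigues(c["rvec"])[0]; d=R.T@np.linalg.inv(c["mtx"])@np.array([uv[0],uv[1],1.]);o=campos(n)
    return o+d*(z-o[2])/d[2]
def tri(us,ut):
    P=[C[n]["mtx"]@np.c_[cv2.Rodrigues(C[n]["rvec"])[0],C[n]["tvec"]] for n in ("scene","top")]
    X=cv2.triangulatePoints(P[0],P[1],np.array(us,float).reshape(2,1),np.array(ut,float).reshape(2,1))[:,0];X=X[:3]/X[3]
    return X, proj("scene",X)[0]-us, proj("top",X)[0]-ut
E
cat > fit.py <<'E'
from h import *
np.set_printoptions(precision=4,suppress=True)
T=lambda x,y:((x+.5)/6-.5+240,(y+.5)/6-.5+155)
S=lambda x,y:((x+.5)/5.4-.5+275,(y+.5)/5.4-.5+180)
S3=lambda x,y:((x+.5)/10-.5+272,(y+.5)/10-.5+175)
T1=lambda x,y:((x+.5)/2.5-.5+160,(y+.5)/2.5-.5+120)
print("cams",campos("scene"),campos("top"))
print("bar mid",tri(S(327,180),T(277,238)))
print("bar L",tri(S(391,240),T(176,215)));print("bar R",tri(S(268,108),T(377,262)))
print("spout tip", tri(S(190,300),T(317,122)))
print("ball",tri(S(322,257),T(281,255)))
print("tongue tip",tri(S(389,198),T(281,333)))
print("deck TL",tri(S(262,515),T(135,45)));print("deck TR",tri(S(35,245),T(517,128)))
for p in [(45,405),(135,45),(517,128),(432,493)]: print("deck top",plane("top",T(*p),.06))
print("green rim scene",[plane("scene",S3(*p),.06) for p in [(68,135),(328,28),(492,182),(228,290)]])
g=[(441,197),(508,208),(497,283),(428,270)]
print("green rim top",[plane("top",T1(*p),.06) for p in g])
E
python3 fit.py
```

```text
cams [1.2457 0.6882 0.8981] [ 0.2886 -0.0325  1.9415]
bar mid (array([0.5895, 0.0779, 0.1335]), array([-0.6831, -0.0565]), array([-0.2713,  0.2376]))
bar L (array([0.6052, 0.1394, 0.1381]), array([-0.2939, -0.0224]), array([-0.1146,  0.096 ]))
bar R (array([0.5718, 0.0162, 0.1393]), array([-0.7581, -0.0667]), array([-0.3067,  0.2808]))
spout tip (array([0.672 , 0.0541, 0.086 ]), array([-0.6832, -0.0628]), array([-0.2525,  0.2412]))
ball (array([0.5891, 0.0776, 0.0765]), array([0.2291, 0.0183]), array([ 0.0908, -0.08  ]))
tongue tip (array([0.5367, 0.0785, 0.0874]), array([-0.2689, -0.0206]), array([-0.1118,  0.094 ]))
deck TL (array([0.7337, 0.1719, 0.0566]), array([0.4059, 0.0334]), array([ 0.1405, -0.1272]))
deck TR (array([ 0.6732, -0.0751,  0.0465]), array([-0.4054, -0.0418]), array([-0.1507,  0.1608]))
deck top [0.4979 0.2315 0.06  ]
deck top [0.7324 0.1721 0.06  ]
deck top [ 0.6711 -0.0754  0.06  ]
deck top [ 0.4356 -0.0149  0.06  ]
green rim scene [array([ 0.5623, -0.2127,  0.06  ]), array([ 0.4568, -0.1927,  0.06  ]), array([ 0.4812, -0.0865,  0.06  ]), array([ 0.5821, -0.1094,  0.06  ])]
green rim top [array([ 0.5812, -0.113 ,  0.06  ]), array([ 0.5615, -0.2158,  0.06  ]), array([ 0.4461, -0.1945,  0.06  ]), array([ 0.4685, -0.0897,  0.06  ])]
```

```bash
cat > fit2.py <<'E'
from h import *
from scipy.optimize import minimize
np.set_printoptions(precision=4,suppress=True)
im={n:cv2.imread(f"pics/{n}0.png").astype(float) for n in ("scene","top")}
K=4
def box(cx,cy,yaw,x0,x1,y0,y1,z0,z1):
    P=np.array([[x,y,z] for x in(x0,x1) for y in(y0,y1) for z in(z0,z1)],float)
    c,s=np.cos(yaw),np.sin(yaw); return np.c_[cx+c*P[:,0]-s*P[:,1],cy+s*P[:,0]+c*P[:,1],P[:,2]]
def sil(n,boxes,roi):
    u0,v0,u1,v1=roi; m=np.zeros(((v1-v0)*K,(u1-u0)*K),np.uint8)
    for b in boxes:
        p=(proj(n,b)-[u0,v0]+.5)*K-.5
        cv2.fillConvexPoly(m,np.round(cv2.convexHull(p.astype(np.float32))*16).astype(np.int32),255,shift=4)
    m=cv2.GaussianBlur(m.astype(float)/255,(0,0),K*.9); return cv2.resize(m,(u1-u0,v1-v0),interpolation=cv2.INTER_AREA)
def soft(n,f,roi):
    u0,v0,u1,v1=roi; return np.clip(f(im[n][v0:v1,u0:u1]),0,1)
def run(name,f,rois,model,x0,sc):
    ob={n:soft(n,f,r) for n,r in rois.items()}
    def cost(d):
        return sum(((sil(n,model(x0+d*sc),rois[n])-ob[n])**2).sum() for n in rois)
    r=minimize(cost,np.zeros(len(x0)),method="Nelder-Mead",options=dict(initial_simplex=np.vstack([np.zeros(len(x0)),np.eye(len(x0))*1.0]),maxiter=600))
    print(name,x0+r.x*sc,"cost",cost(r.x*0),r.fun,"obs",[o.sum() for o in ob.values()]); 
    for n in rois:
        x1=(x0+r.x*sc); print("   ",n,(sil(n,model(x1),rois[n])).sum())
    return x0+r.x*sc
red=lambda p:((p[...,2]-np.maximum(p[...,0],p[...,1]))-90)/70
def clamp(x):
    return [box(x[0],x[1],x[2],-.019,.019,-.0065,.0065,.111,.137),box(x[0],x[1],x[2],0,.046,-.004,.004,.087,.091)]
run("clamp",red,{"scene":(340,195,375,225),"top":(270,205,292,228)},clamp,np.array([.4925,.1015,-.477]),np.array([.006,.006,.2]))
for n in("top","scene"):
    run("clamp "+n,red,{n:{"scene":(340,195,375,225),"top":(270,205,292,228)}[n]},clamp,np.array([.4925,.1015,-.477]),np.array([.006,.006,.2]))
blk=lambda p:(130-p.max(-1))/80
def bar(x): return [box(x[0],x[1],x[2],-.007,.007,-.0655,.0655,.126,.146)]
R={"scene":(315,190,355,232)}
run("bar scene",blk,{"scene":(318,193,352,232)},bar,np.array([.589,.078,-.265]),np.array([.006,.006,.1]))
run("bar top",blk,{"top":(265,186,308,203)},bar,np.array([.589,.078,-.265]),np.array([.006,.006,.1]))
run("bar",blk,{"scene":(318,193,352,232),"top":(265,186,308,203)},bar,np.array([.589,.078,-.265]),np.array([.006,.006,.1]))
E
python3 fit2.py
python3 - <<'E'
import sys; sys.path.insert(0,'.')
from h import *
J=robot.read_joint_pos()
D=lambda yaw:[-np.pi/2,0,yaw]
for nm,p,yaws in [("clamp",(.4925,.1015,.124+.155),(-.477,-1.9,2.66,1.24)),("pan",(.589,.078,.291),(1.306,-1.836)),("fin",(.539,-.07,.33),(-.247,-.247-np.pi,-.247+np.pi))]:
  for y in yaws: print(nm,y,ik(p,D(y)))
E
```

```text
clamp [ 0.4981  0.1012 -0.4819] cost 74.77272596619302 61.56432026680113 obs [np.float64(90.7), np.float64(35.05714285714286)]
    scene 173.18750235291904
    top 64.00170183364406
clamp top [ 0.5002  0.0996 -0.4975] cost 17.668048213319345 10.866812744965435 obs [np.float64(35.05714285714286)]
    top 63.87513017560908
clamp scene [ 0.4986  0.1029 -0.5247] cost 57.10467775287368 48.30823608979088 obs [np.float64(90.7)]
    scene 173.24999999999994
bar scene [ 0.5919  0.0787 -0.2845] cost 46.87686910294342 36.740908780859066 obs [np.float64(217.825)]
    scene 290.81783784017796
bar top [ 0.5883  0.0773 -0.2923] cost 28.278134494278728 25.64109662968482 obs [np.float64(119.47500000000001)]
    top 168.98130721435575
bar [ 0.5894  0.0773 -0.2979] cost 75.15500359722215 67.46852639943945 obs [np.float64(217.825), np.float64(119.47500000000001)]
    scene 287.3134023507608
    top 168.76708962854184
clamp -0.477 [ 0.06358574  0.10746949  1.99614122  0.          1.03798195 -1.03021059]
clamp -1.9 [ 6.35857415e-02  1.07469486e-01  1.99614122e+00 -4.44089210e-16
  1.03798195e+00  3.92789415e-01]
clamp 2.66 [ 6.35857415e-02  1.07469486e-01  1.99614122e+00 -4.44089210e-16
  1.03798195e+00  2.11597472e+00]
clamp 1.24 None
pan 1.306 None
pan -1.836 [ 1.35705657e-02  2.72589988e-01  1.77397211e+00 -4.44089210e-16
  1.09503056e+00  2.78774239e-01]
fin -0.247 [-0.25829458  0.12210907  1.87063822  0.          1.14884536 -1.58209091]
fin -3.388592653589793 [-2.58294580e-01  1.22109067e-01  1.87063822e+00 -4.44089210e-16
  1.14884536e+00  1.55950175e+00]
fin 2.8945926535897932 [-2.58294580e-01  1.22109067e-01  1.87063822e+00 -4.44089210e-16
  1.14884536e+00  1.55950175e+00]
```

```bash
cat > ov.py <<'E'
from fit2 import *
outs=[]
for n,(u0,v0,u1,v1) in {"scene":(310,185,380,240),"top":(255,180,315,235)}.items():
    k=7; a=cv2.resize(im[n][v0:v1,u0:u1].astype(np.uint8),None,fx=k,fy=k,interpolation=cv2.INTER_CUBIC)
    for bs in (clamp([.4975,.1013,-.487]),bar([.5895,.0775,-.28])):
        for b in bs:
            p=cv2.convexHull(((proj(n,b)-[u0,v0]+.5)*k).astype(np.float32)).astype(np.int32)
            cv2.polylines(a,[p],True,(0,255,255),1)
    outs.append(cv2.resize(a,(490,385)) if 0 else a)
for n,o in zip(("s","t"),outs): cv2.imwrite(f"pics/ov_{n}.png",o)
E
python3 ov.py >/dev/null
```

```text
(no output)
```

View pics/ov_s.png

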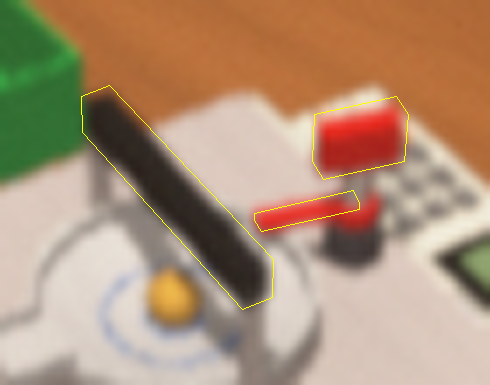

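View pics/ov_t.png

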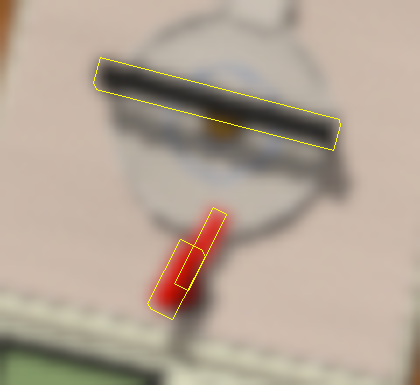

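```bash
python3 - <<'E'
from h import *
D=lambda yaw:[-np.pi/2,0,yaw]
robot.reach((.4975,.101,.279+.07),D(-.487)); print(robot.read_t(),robot.read_tcp_pos(),robot.read_contact_force())
for n in("scene","top"): cv2.imwrite(f"pics/{n}1.png",viewer.snapshot(n)[:,:,::-1])
a=cv2.imread("pics/scene1.png");b=cv2.imread("pics/top1.png")
cv2.imwrite("pics/c1.png",np.hstack([cv2.resize(x,(400,400),interpolation=cv2.INTER_CUBIC) for x in (a[140:240,300:400],b[150:250,235:335])]))
E
```

```text
3.0083 [0.49755021 0.10170906 0.34919792] [-0.34091268  0.19451838  0.16118349]
```

View pics/c1.png

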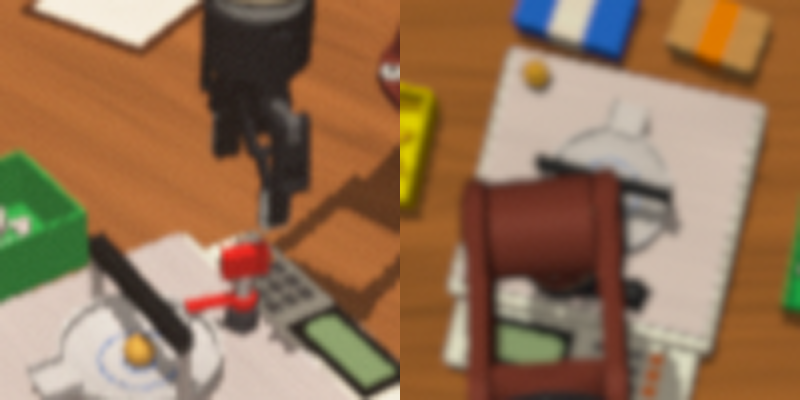

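The gripper stands open above the red grip, with the two fingers on either side of it. I'll go down, close lightly and check the forces.

```bash
python3 - <<'E'
from h import *
np.set_printoptions(precision=3,suppress=True)
hit=robot.servo_line((.4975,.101,.279),v=.06,stop_force=6); print(hit,robot.read_t(),robot.read_tcp_pos(),robot.read_contact_force())
if not hit:
    eoat.grip(0.0,20); print(robot.read_grip_width(),robot.read_contact_force(),robot.read_moment(),robot.read_t(),robot.read_joint_pos())
for n in("scene",): cv2.imwrite(f"pics/{n}2.png",cv2.resize(viewer.snapshot(n)[140:260,290:410,::-1],(600,600),interpolation=cv2.INTER_CUBIC))
E
```

```text
False 4.425 [0.498 0.101 0.28 ] [-0.059  0.065 -0.195]
0.012784368543057843 [ 1.732  6.636 -0.716] [ 0.717 -0.15  -0.061] 5.075 [ 0.063  0.118  1.984  0.005  1.037 -1.022]
```

View pics/scene2.png

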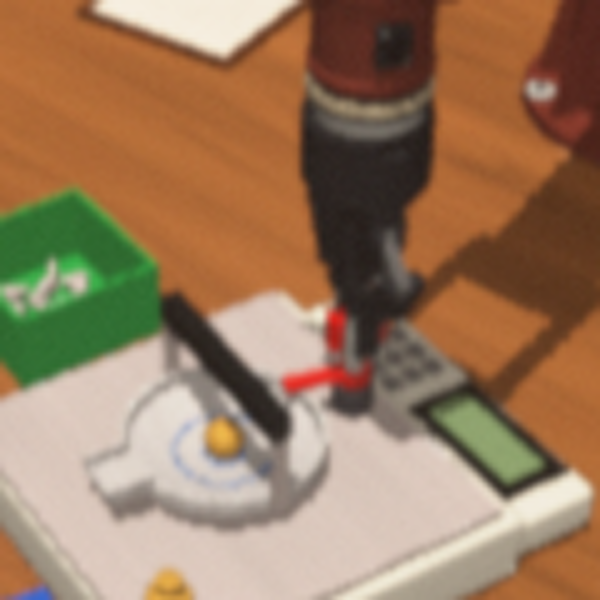

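```bash
python3 - <<'E'
from h import *
np.set_printoptions(precision=3,suppress=True)
D=lambda yaw:[-np.pi/2,0,yaw]
for d in (.5,1.0,1.3,1.42):
    j=ik((.4975,.1015,.279),D(-.487-d)); t=robot.read_t(); robot.move_joints(j)
    print(d,robot.read_t()-t,robot.read_joint_pos()-j,robot.read_tcp_rot(),robot.read_contact_force(),robot.read_moment(),robot.read_grip_width())
cv2.imwrite(f"pics/scene3.png",cv2.resize(viewer.snapshot("scene")[140:260,290:410,::-1],(600,600),interpolation=cv2.INTER_CUBIC))
E
```

```text
0.5 0.5499999999999998 [ 0.001  0.    -0.001  0.004 -0.002  0.   ] [-1.566  0.002 -0.988] [ 3.832  5.908 -1.911] [ 0.692 -0.22  -0.009] 0.012570839432573097
1.0 0.5499999999999998 [ 0.001  0.001 -0.001  0.005 -0.003  0.   ] [-1.567  0.004 -1.488] [ 4.552  6.102 -2.026] [ 0.775 -0.362 -0.043] 0.013041496631605004
1.3 0.39170000000000016 [ 0.001  0.001 -0.001  0.005 -0.004  0.   ] [-1.568  0.005 -1.788] [ 4.95   6.159 -3.898] [ 0.783 -0.414 -0.022] 0.01266153115395666
1.42 0.25 [ 0.001  0.001 -0.001  0.005 -0.004  0.   ] [-1.568  0.005 -1.908] [ 4.744  6.019 -3.87 ] [ 0.848 -0.413 -0.074] 0.01258517115141556
```

View pics/scene3.png

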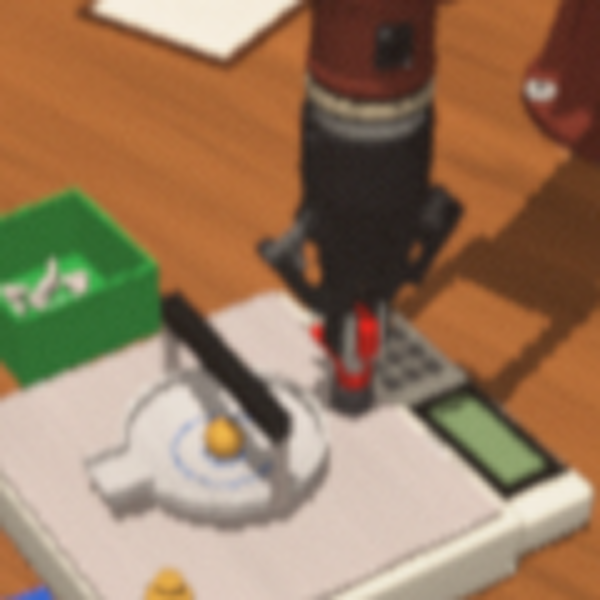

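```bash
python3 - <<'E'
from h import *
np.set_printoptions(precision=3,suppress=True)
D=lambda yaw:[-np.pi/2,0,yaw]
eoat.grip(.045); print(robot.read_contact_force())
robot.servo_line((.4975,.1015,.379),v=.12)
robot.servo_line((.5895,.0775,.361),D(-.28-np.pi/2),v=.1); print(robot.read_t(),robot.read_tcp_pos(),robot.read_tcp_rot())
s=viewer.snapshot("scene")[:,:,::-1]; cv2.imwrite("pics/scene4f.png",s)
cv2.imwrite(f"pics/scene4.png",cv2.resize(s[140:260,290:410],(600,600),interpolation=cv2.INTER_CUBIC))
t=viewer.snapshot("top")[:,:,::-1]; cv2.imwrite("pics/top4f.png",t); cv2.imwrite("pics/top4.png",cv2.resize(t[150:270,230:350],(600,600),interpolation=cv2.INTER_CUBIC))
for k in("pan_grip","ball_center","clamp_grip"):print(k,nets.mark_of(k,"scene"))
E
```

```text
[ 0.052  0.112 -0.045]
9.425 [0.589 0.078 0.361] [-1.571 -0.    -1.851]
pan_grip [{'at': [333.6, 215.2], 'confidence': 0.65}, {'at': [210.9, 178.7], 'confidence': 0.57}, {'at': [273.3, 256.4], 'confidence': 0.28}]
ball_center [{'at': [324.0, 263.0], 'confidence': 0.66}, {'at': [333.4, 229.5], 'confidence': 0.5}, {'at': [333.1, 247.8], 'confidence': 0.27}]
clamp_grip [{'at': [331.8, 213.4], 'confidence': 0.74}, {'at': [360.2, 204.7], 'confidence': 0.56}]
```

View pics/scene4.png

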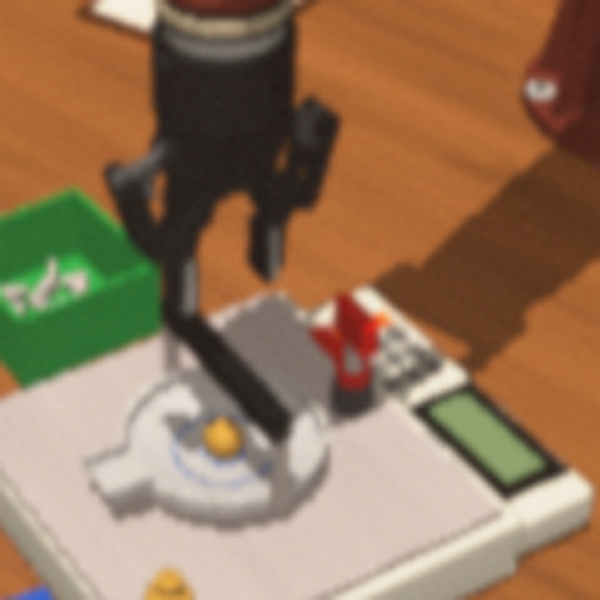

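View pics/top4.png

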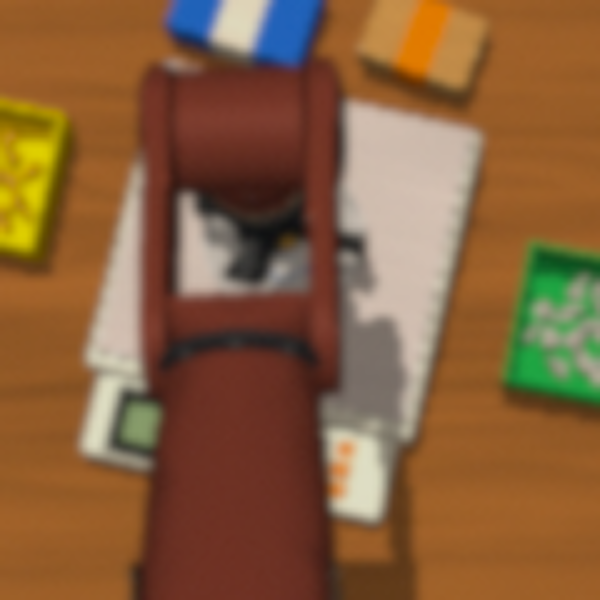

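```bash
python3 - <<'E'
from h import *
np.set_printoptions(precision=3,suppress=True)
hit=robot.servo_line((.5895,.0775,.291),v=.06,stop_force=5); print(hit,robot.read_t(),robot.read_tcp_pos(),robot.read_contact_force())
if not hit:
  for w in (.03,.024,.021,.019,.0175,.0165):
    eoat.grip(w,20); f=robot.read_contact_force();print(w,robot.read_grip_width(),f,robot.read_moment())
    if np.linalg.norm(f[:2])>.8: break
print(robot.read_t())
cv2.imwrite(f"pics/scene5.png",cv2.resize(viewer.snapshot("scene")[160:260,290:390,::-1],(600,600),interpolation=cv2.INTER_CUBIC))
E
```

```text
False 10.9917 [0.59  0.078 0.292] [-0.547 -1.157 -1.146]
0.03 0.02998510946500983 [-0.292  0.492 -1.17 ] [-0.041  0.012  0.022]
0.024 0.024235673708660813 [-0.83  -0.551  0.233] [ 0.002 -0.067 -0.019]
11.525
```

View pics/scene5.png

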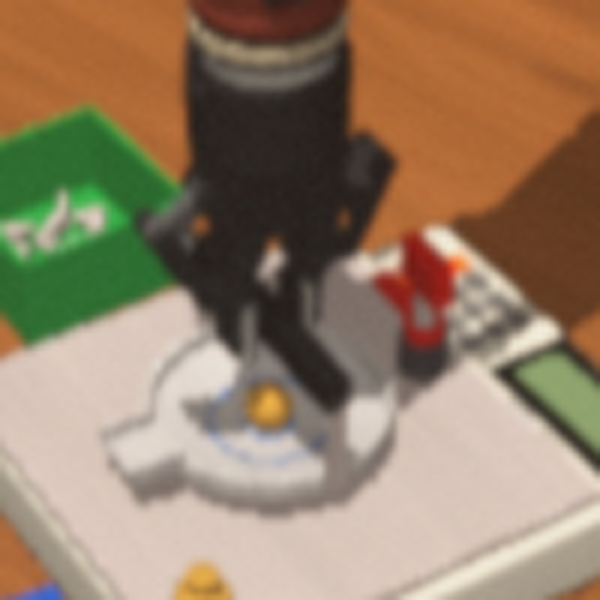

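```bash
python3 - <<'E'
from h import *
np.set_printoptions(precision=3,suppress=True)
def F(k=4):
    o=[]
    for _ in range(k): robot.hold(.03); o.append(robot.read_contact_force())
    return np.mean(o,0)
f0=F();print(f0)
for w in (.021,.019,.0175,.0163,.0153):
    eoat.grip(w,20); f=F();print(w,robot.read_grip_width(),f-f0)
    if np.linalg.norm((f-f0)[:2])>.8: break
print(robot.read_t())
cv2.imwrite(f"pics/scene6.png",cv2.resize(viewer.snapshot("scene")[160:260,290:390,::-1],(600,600),interpolation=cv2.INTER_CUBIC))
E
```

```text
[-0.043 -0.041 -0.232]
0.021 0.021077292892731213 [0.127 0.277 0.322]
0.019 0.019013979614376363 [ 0.364 -0.031 -0.022]
0.0175 0.0172229225796964 [0.062 0.363 0.1  ]
0.0163 0.016489547527701157 [0.156 0.058 0.614]
0.0153 0.015430158496492466 [-0.33  -0.293  0.208]
13.4583
```

View pics/scene6.png

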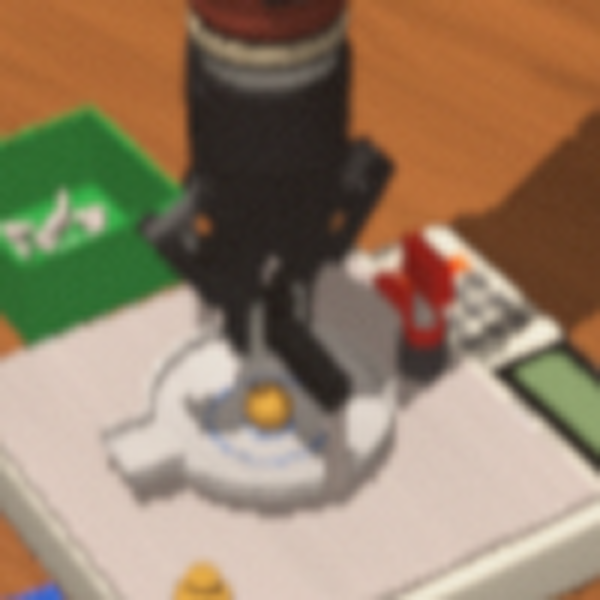

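```bash
python3 - <<'E'
from h import *
np.set_printoptions(precision=3,suppress=True)
eoat.grip(.0,25); print(robot.read_grip_width(),robot.read_contact_force(),robot.read_moment())
eoat.grip(.0,70); print(robot.read_grip_width(),robot.read_contact_force(),robot.read_moment())
p=robot.read_tcp_pos(); print(p,robot.read_tcp_rot())
robot.servo_line((.5895,.0775,.303),v=.02,stop_force=15)
robot.hold(.2);print(robot.read_t(),robot.read_tcp_pos(),robot.read_tcp_rot(),robot.read_contact_force(),robot.read_moment())
s=viewer.snapshot("scene")[:,:,::-1]; cv2.imwrite("pics/scene7f.png",s)
cv2.imwrite(f"pics/scene7.png",cv2.resize(s[160:260,290:390],(600,600),interpolation=cv2.INTER_CUBIC))
E
```

```text
0.013216703503325995 [ 1.041 -0.381 -0.358] [ 0.019 -0.124 -0.033]
0.013140820857048704 [ 0.919 -0.677 -0.145] [-0.059 -0.133 -0.033]
[0.59  0.077 0.291] [-1.57   0.    -1.851]
14.8917 [0.589 0.077 0.303] [-1.571 -0.    -1.851] [ 0.502  1.184 -3.086] [-0.025  0.013 -0.066]
```

View pics/scene7.png

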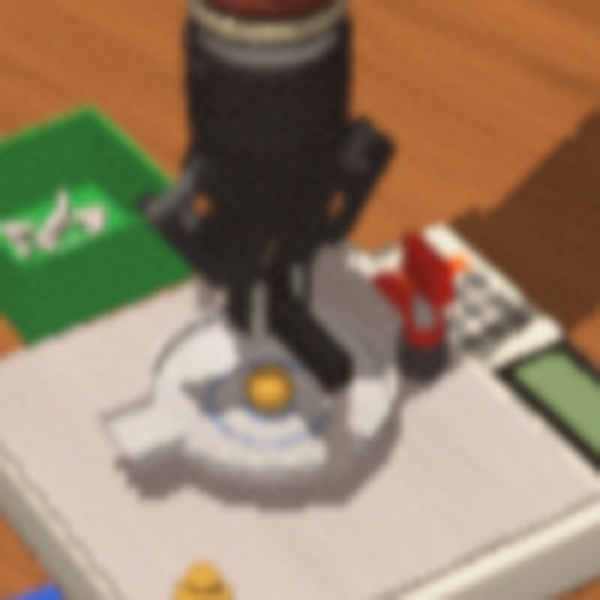

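```bash
cat > fit3.py <<'E'
import io,contextlib
with contextlib.redirect_stdout(io.StringIO()):
    from fit2 import *
grn=lambda p:(p[...,1]-np.maximum(p[...,2],p[...,0])-5)/25
def binm(x): return [box(x[0],x[1],x[2],-.055,.055,-.055,.055,0,.06)]
def obs(n,roi):
    m=(soft(n,grn,roi)>.5).astype(np.uint8); c,_=cv2.findContours(m,0,2); c=max(c,key=cv2.contourArea)
    o=np.zeros_like(m); cv2.drawContours(o,[c],-1,1,-1); return o.astype(float)
rois={"top":(325,192,370,240),"scene":(272,172,325,219)}
O={n:obs(n,r) for n,r in rois.items()}
W={n:np.ones_like(O[n]) for n in O}
# scene: hidden part near scale deck/handle: mask rows below deck line
u0,v0,u1,v1=rois["scene"]; vv,uu=np.mgrid[v0:v1,u0:u1]
W["scene"][(vv>218-(uu-294)*.42)]=0
for sel in (("top",),("scene",),("top","scene")):
    cost=lambda d:sum((W[n]*(sil(n,binm([.517+d[0]*.01,-.152+d[1]*.01,-.2+d[2]*.1]),rois[n])-O[n])**2).sum() for n in sel)
    r=minimize(cost,[0,0,0],method="Nelder-Mead",options=dict(initial_simplex=[[0,0,0],[1,0,0],[0,1,0],[0,0,1]]))
    print(sel,.517+r.x[0]*.01,-.152+r.x[1]*.01,-.2+r.x[2]*.1,r.fun)
for n in("top","scene"):
    u0,v0,u1,v1=rois[n];k=8
    a=cv2.resize(im[n][v0:v1,u0:u1].astype(np.uint8),None,fx=k,fy=k,interpolation=cv2.INTER_CUBIC)
    for zz in (0,.06):
        b=box(.517+r.x[0]*.01,-.152+r.x[1]*.01,-.2+r.x[2]*.1,-.055,.055,-.055,.055,zz,zz)[[0,2,6,4]]
        cv2.polylines(a,[((proj(n,b)-[u0,v0]+.5)*k).astype(np.int32)],True,(0,255,255),1)
    cv2.imwrite(f"pics/bin_{n}.png",a)
E
python3 fit3.py
```

```text
('top',) 0.5181994817132209 -0.15243215480194905 -0.229780714645657 30.266514136373367
('scene',) 0.5187807838762215 -0.15207919520247523 -0.2555050324508653 37.801560138944815
('top', 'scene') 0.5186109565995425 -0.152284299877748 -0.23332206945341127 69.11668271853667
```

```bash
python3 - <<'E'
from h import *
np.set_printoptions(precision=3,suppress=True)
D=lambda yaw:[-np.pi/2,0,yaw]
robot.servo_line((.5895,.0775,.376),v=.035); print(robot.read_t(),robot.read_contact_force())
robot.servo_line((.5645,.0038,.376),D(-2.62),v=.025)
print(robot.read_t(),robot.read_tcp_pos(),robot.read_tcp_rot(),robot.read_contact_force())
s=viewer.snapshot("scene")[:,:,::-1]; cv2.imwrite("pics/scene8f.png",s)
cv2.imwrite(f"pics/scene8.png",cv2.resize(s[140:260,270:390],(600,600),interpolation=cv2.INTER_CUBIC))
E
```

```text
17.175 [ 0.624  0.254 -3.062]
20.4417 [0.565 0.004 0.376] [-1.571 -0.    -2.62 ] [-0.074  0.226 -1.922]
```

View pics/scene8.png

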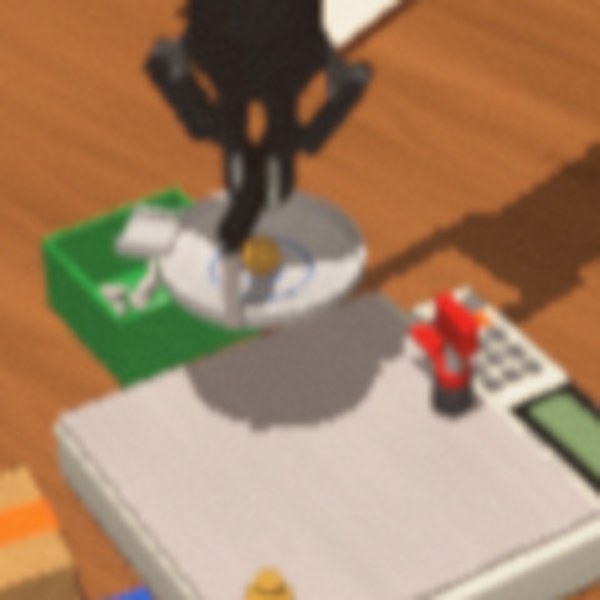

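The ball is centred, at about (261,255) in the crop. The pan looks level, and the clamp stayed open.

```bash
python3 - <<'E'
from h import *
np.set_printoptions(precision=3,suppress=True)
D=lambda yaw:[-np.pi/2,0,yaw]
robot.servo_line((.5394,-.0699,.376),D(-3.389),v=.025)
robot.servo_line((.5394,-.0699,.327),v=.025); robot.hold(.5)
print(robot.read_t(),robot.read_tcp_pos(),robot.read_tcp_rot(),robot.read_contact_force(),robot.read_moment(),robot.read_grip_width())
for n in("scene","top"):
    s=viewer.snapshot(n)[:,:,::-1]; cv2.imwrite(f"pics/{n}9f.png",s)
    for k in ("pan_spout","pan_middle","ball_center"): print(n,k,[(d["at"],d["confidence"]) for d in nets.mark_of(k,n)][:3])
    P=np.array([.5394,-.0699,.096]); d=np.array([-.2445,-.9697,0])
    print(n,"expect spout",proj(n,P+.085*d+[0,0,.024]),"mid",proj(n,P+[0,0,.0185]))
    c=s[150:250,265:365] if n=="scene" else s[165:265,290:390]
    cv2.imwrite(f"pics/{n}9.png",cv2.resize(c,(600,600),interpolation=cv2.INTER_CUBIC))
E
```

```text
26.3667 [ 0.539 -0.07   0.327] [-1.571  0.     2.894] [ 0.063 -0.37  -2.808] [-0.029 -0.054 -0.008] 0.012922733656197635
scene pan_spout [([297.0, 175.8], 0.9), ([214.2, 221.4], 0.59), ([298.9, 202.4], 0.41)]
scene pan_middle [([215.6, 199.0], 0.96), ([314.7, 188.5], 0.58), ([330.7, 246.0], 0.34)]
scene ball_center [([310.1, 191.8], 0.53), ([360.4, 205.2], 0.23)]
scene expect spout [[298.505 175.348]] mid [[311.397 189.561]]
top pan_spout [([350.3, 209.5], 0.69), ([371.6, 145.9], 0.63)]
top pan_middle [([396.7, 163.4], 0.82), ([327.4, 206.1], 0.7)]
top ball_center []
top expect spout [[347.782 212.346]] mid [[325.482 207.553]]
```

View pics/scene9.png

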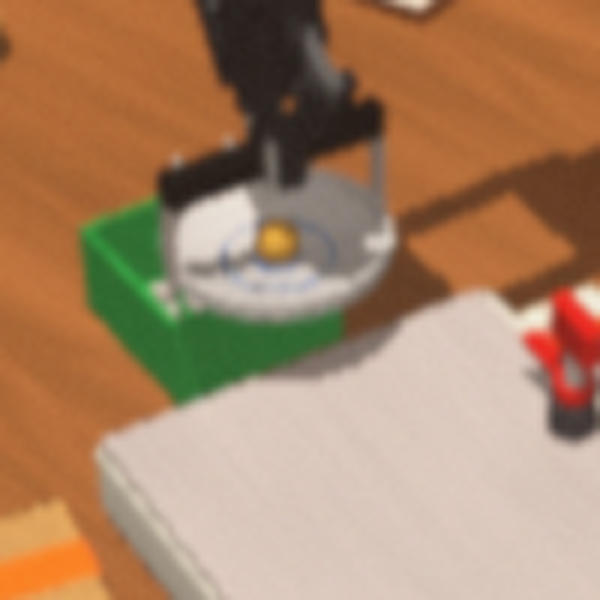

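View pics/top9.png

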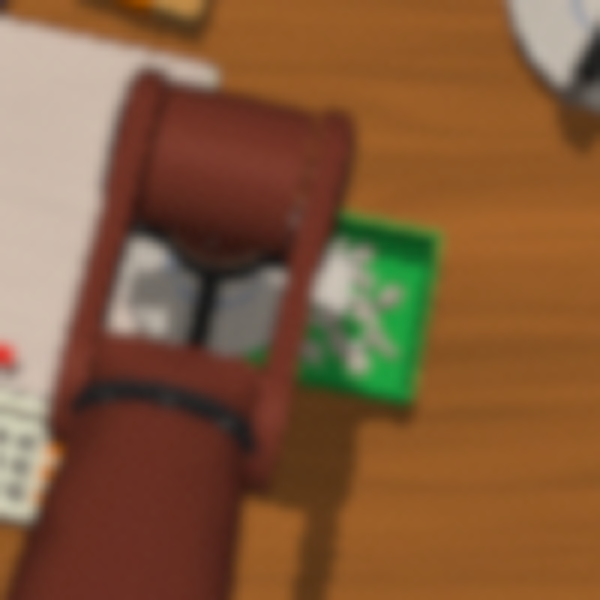

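```bash
python3 - <<'E'
from h import *
a=cv2.imread("pics/scene9f.png");k=6;u0,v0=265,150
a=cv2.resize(a[v0:v0+100,u0:u0+100],None,fx=k,fy=k,interpolation=cv2.INTER_CUBIC)
P=np.array([.5394,-.0699,.096]);y=-1.818;X=np.array([np.cos(y),np.sin(y),0]);Y=np.array([-X[1],X[0],0])
def dr(pts,c): cv2.polylines(a,[((proj("scene",pts)-[u0,v0]+.5)*k).astype(np.int32)],True,c,1)
for z in(.066,.086): dr([P+sx*.007*X+sy*.0655*Y+[0,0,z] for sx,sy in((-1,-1),(-1,1),(1,1),(1,-1))],(0,255,255))
th=np.linspace(0,2*np.pi,60)
for r,z in((.062,.024),(.030,.0087)): dr([P+r*np.cos(t)*X+r*np.sin(t)*Y+[0,0,z] for t in th],(0,0,255))
cv2.imwrite("pics/ov9.png",a); print(robot.read_t(),robot.read_tcp_rot(),robot.read_dq())
E
```

```text
26.7667 [-1.57078716e+00 -1.79603183e-05  2.89417089e+00] [-0.00103918 -0.00106884  0.00048642 -0.00141562  0.00035371  0.0056038 ]
```

View pics/ov9.png

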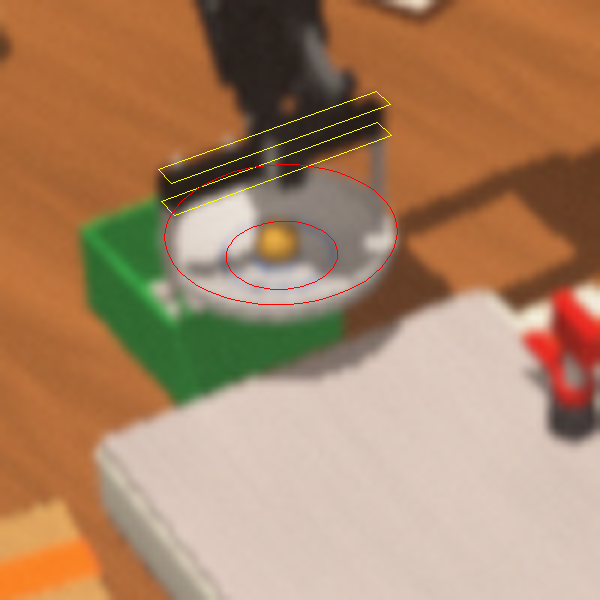

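```bash
python3 - <<'E'
from h import *
robot.hold(.5); print(robot.read_dq(),robot.read_contact_force(),robot.read_grip_width(),robot.read_t()); print(order.finish_job())
E
```

```text
[-0.0018853  -0.00253493  0.00105823  0.00103752  0.00060837  0.01817171] [-0.47425891  0.10414829 -1.95308527] 0.012840251142879783 27.2667
the job is handed in; nothing more can be done
None
```

The job is handed in at about 27 s on the robot's clock, with the pan held level over the green bin and the ball in its middle.

**What I did**
- **Clamp:** I turned the knob clockwise by 1.42 rad, to about 1.66 rad by my estimate. That leaves the tongue clear of the pan and short of the stop at 1.75. From the start angle of about 0.24, a full 1.57 rad would have run past that stop.
- **Pan:** I lifted the smaller pan on the scale by its bridge handle; the larger pan at the right of the counter is a look-alike. I then turned it square to the green bin's side and brought the spout over the bin's middle, with the underside about 35 mm above the rim.

**Last checks**
- **Position:** the spout tip shows at pixel (348, 212) in the top picture, where I expected (347.8, 212.3).
- **Ball:** it shows at (311.3, 190.1) in the scene picture, where the dish middle should be at (311.4, 189.6).
- **Level:** the outline of the handle drawn for a level pan matched the picture to about a pixel.
- **Stillness:** the joints were close to still, with a last speed reading of at most 0.02 rad/s.
- **Other goods:** I did not touch them. The last close pictures do not show all of them, so this was not fully checked.

**Disagreements**
- The network's spout mark in the top picture was about 3 px (roughly 1 cm) off my own reading. I trusted the view I made out by eye, because part of the pan was hidden by the arm.
- My first hand-marked bin corners differed by 6 mm between the two views. A later outline fit agreed to within 1 mm, and I used that one.

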